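Clamp the sensor chip and hold the probe on its test pad

ROBOT

A 6-joint arm with a two-finger parallel gripper is mounted at the origin on a cart in front of the work surface, level with it; the furniture and walls round the work are solid. World frame = base frame: x ahead of the robot, y to its left, z up, the work surface at z = 0. Lengths are in mm, angles in degrees, forces in N, time in s.
With the tool pointing down it reaches from about 350 to 850 mm from the base axis. Payload 8.1 kg.
Tool frame: the origin (TCP) lies midway between the tips of the shut fingers; the grasp point (between the pads) lies 19 mm behind it; z points along the fingers, y is the line along which they close (so a half turn about z gives the same grasp; the last joint's range is limited). The gripper opens to 85 mm and grips with 20 to 120 N. Pads are 22 mm wide; open, the fingers measure 114 mm over their backs; the gripper's body (76 mm by 85 mm) begins 54 mm behind the grasp point. The pads swing forward as they close: fully open they stand 13 mm farther back than shut.
Start: joints at [64.607, 7.471, 85.268, -0, 87.261, -4.893], TCP at [210.108, 562.014, 231.292] pointing down, gripper open.
Joint ranges: [-169.43, 169.43], [-51.17, 129.36], [1.28, 143.12], [-76.62, 256.62], [0, 156.53], [-152.29, 152.29]. Speed limits (degrees/s): [136.94, 136.94, 159.86, 180, 180, 180].

INTERFACE

Orientations are given as [roll, pitch, yaw] about the fixed x, y, z axes, in that order (R = Rz(yaw) Ry(pitch) Rx(roll)).
In Python, from bench import sense, snapshot, camera_params, hand_in, masks_of, pinpoint gives the robot as it stands.
- The arm moves only by the tool step_arm, never from a script. Its argument "targets" is a list of rows, each an object with "angular": the turn, a rotation vector about the tool's x, y, z scaled (see below), a list of three; "dp": the shift along the tool's x, y, z scaled (see below), a list of three; "fingers": the closure, from 0 (fully open) to 1 (shut). A call has exactly 8 rows; each row is the pose to reach, as a shift and turn from the pose commanded when the call began, along the tool's axes at that moment, turning the shorter way round; what a row does not reach only later rows make up. The controller multiplies each number of a shift by 0.2 m and each number of a turn by 180 degrees. A row lasts 1/8 s, in which the tool goes at most 62.5 mm and 10.7 degrees, less where a joint would pass 70% of its speed; a pose out of reach is approached as far as the arm can. A call with a number of a shift or a turn outside -1 to 1 is refused whole. A call with a gripper value outside its range is refused whole. The fingers move at their own pace and stop on an object; "newtons" is the grip in N (left out, the last holds). Time passes only in rows, so rows that repeat a pose let the fingers close, or fill a call up. It gives the time, the measured TCP pose, the force, the opening and the grip force at its end, in the units of the state.
- sense(): the state, without advancing time (a new reading comes with each control period).
- snapshot(name): name is "scene" or "top"; returns the picture (400x640x3 uint8, blue, green, red); there is no depth.
- camera_params(name): a dict with "vfov" (degrees; the focal length in pixels is half the picture's height over the tangent of half this angle, whatever the lens; pixels are square), "cx", "cy" (the principal point, pixels), "D" ([k1, k2, p1, p2, k3] as OpenCV has them; the pictures are not rectified), "R" (3x3) and "t" (3): a world point X has camera coordinates R X + t. Camera axes: x right, y down, z forward; pixel columns grow to the right and rows downward; lengths in mm; the calibration is good to about 2 mm. A picture is of the moment at which its call begins. camera_params takes no time and is no camera call.
- hand_in(): hands the job in; it is judged then, once.
Trained networks look in the newest picture that a camera, given by its name, has taken for a name from the list of things; names that differ only in an ending like _2 or _b are one class to them, and where a whole thing is asked for, a point or a joint stands for the part that bears it (a point fixed in the world has none). Each returns a list of dicts, best first, with "conf" (0 to 1); they miss things now and then, are a little off and sometimes report something else, mostly with a low value. They report only what shows in the picture. A call takes as long as a camera call. They do not tell look-alikes from the thing itself.
- masks_of(camera, label): "pixels" (400x640 bool, what is visible of it) and "at" ([column, row] in pixels, amid what is visible of it).
- pinpoint(camera, label): "at" ([column, row] in pixels: a listed point, or the origin of a listed thing).
The state is a dict: "time": time; "joint_pos": joint angles; "qd": joint speeds; "joint_efforts": joint torques, N m; "tool_pos": TCP position; "tcp_rot": TCP orientation; "ft_force": force on the tool from outside, world axes, zero at the start; "wrist_torque": the same for the moment, N m; "finger_gap": finger opening in mm; "grip_force": force on a finger pad.
Only numpy, scipy, OpenCV 4.12 (cv2) and the standard library are available. Lean on these libraries where they do the work, as an engineer would, in place of code of your own. Each camera call takes 0.05 s, during which the arm holds its last target. There are 200 camera calls.

TASK

Clamp the sensor chip by swinging the blue-tipped lever on the green test board fully shut, then draw the orange spring probe from its leaning stand and hold it upright with its tip on the middle of the gold pad with the red collar, pressing gently so that the spring plunger goes about half-way in, not to its stop. Finish while still holding the probe there, pressed on the pad, with the lever still shut, and leave the other things on the worktop where they stand.

Things in the scene. Friction and masses are not known exactly. Their poses are not given: they have to be found in the camera images.
- clamp_lever (a joint): the blue-tipped steel clamp lever over the sensor chip, rad: 0 = fully shut (lying level over the chip), 1.45 = fully open (standing nearly upright). It stays where it is left; about 0.7 N at the blue tab swings it
- lever_tab (a point): centre of the lever's blue tab, a cylinder 16 mm in diameter and 14 mm wide whose flat ends face the board's +y and -y (pinch across these, or push it). It lies 82 mm from the hinge line; with the lever shut its centre is 39 mm above the worktop, 25 mm above the board's top, with free room round it. Its axes turn with the lever; y is the hinge direction
- lever_hinge (a point): middle of the lever's hinge line, fixed to the test board, 36 mm above the worktop; axes are the board's: the hinge runs along y, the shut lever reaches from here towards -x (its tab then at -82, 0, +3 mm); as it opens the tab swings up about this line, to stand above and a little on the -x side of the hinge
- test_board: the fixed green test board with the black chip socket and lever, 160 x 130 mm, top 14 mm above the worktop (socket top 28 mm, hinge ears 40 mm). Origin at the centre of its underside; x runs from the row of pads to the hinge. Round the work stand tall solid things: a big analyser to the right (beyond about y = -0.47 m), a monitor and keyboard behind (beyond about x = 0.68 m), a tube rack to the left (y over 0.31 m)
- pad_red: the test pad with the RED collar, fixed on the board: round, 24 mm across, with a gold disc 16 mm across on it. Origin at the centre of its underside, z up. The three pads stand in a row on the board's front, 36 mm apart (red, white and black collars); their order changes
- pad_red_top (a point): centre of the gold top of the red pad, 6.8 mm above the board's top, 21 mm above the worktop; z up
- probe_stand: the fixed stand that holds the probe leaning 0.26 rad (15 degrees) from upright towards the stand's own -x: dark base 85 x 64 mm with a grey leaning block 36 x 36 mm, 56 mm long, with a hole along it. Origin under the block's foot on the worktop, z up
- stand_mouth (a point): centre of the mouth of the stand's hole (upper face of the leaning block), 66 mm above the worktop; its axes are the stand's
- probe: the loose hand-held spring probe, about 0.07 kg: orange cylinder handle 18 mm in diameter, a black collar 22 mm wide at its lower end, below it a steel barrel 12 mm in diameter and 35 mm long (in the stand's hole, 15.5 mm wide), then a thin brass spring plunger. Origin at the collar's underside on the axis; z along the axis from tip to handle. Drawing it out needs 55 mm of travel along its axis
- probe_grip (a point): centre of the probe's handle, on the axis 44 mm above the collar's underside (the handle reaches 40 mm to either side); z along the axis away from the tip. At the start about 109 mm above the worktop
- probe_tip (a point): the very tip of the probe's brass plunger, on the axis, 97 mm from probe_grip towards the tip when the plunger is out; rides with the plunger. Plunger 5 mm in diameter with a round end
- probe_plunger (a joint): how far the spring plunger is pushed in, m: 0 = fully out, 0.010 = at its stop. Its force is 1.1 N at first touch and grows 0.35 N per mm to 4.6 N just before the stop
- wash_bottle: bystander, loose: white plastic bottle, 64 mm wide, 131 mm high; origin at the centre of its underside
- tape: bystander, loose: small roll of brown paper tape standing on end, 36 mm wide, 46 mm high; origin at the centre of its underside
- carton: bystander, loose: small carton, 46 x 88 x 52 mm; origin at the centre of its underside
- cup: bystander, loose: specimen cup with yellow lid, 62 mm wide, 61 mm high; origin at the centre of its underside
- pc_mouse: bystander, loose: black computer mouse, 108 x 58 x 38 mm; origin at the centre of its underside
Things that resemble listed ones, but are neither listed nor needed, are in the scene too. Leave any purple look-alike of the probe_stand alone.

How it is judged:
By the outcome, as a careful person would: the job done as asked, in the order asked, and still so for the second after the job is handed in, while the arm keeps its last pose, push and grip.
It also fails if it takes over 58 s, if anything falls off the work surface, if the arm or the gripper's body presses on something with over 40 N, if the wrist force passes 120 N, or if a joint passes its speed limit or range.

## Working session

There is one attempt and no reset: what is moved stays moved. The work goes in short steps, Python scripts to look and compute and a tool call to move; the robot and the scene stay as the last step left them, time stands still between calls to the robot, and variables do not carry over. Pictures are saved under pics/ and viewed, at most 10 in all, crops included, and the job is handed in when it is done.

Besides the shell and the picture viewer there is one more tool, called after ">>>" in YAML: its name, and indented under it one key for each argument. step_arm: Moves the arm, as the interface text tells. Its arguments: {"type":"object","properties":{"targets":{"type":"array","items":{"type":"object","properties":{"angular":{"type":"array","items":{"type":"number","minimum":-1,"maximum":1}},"dp":{"type":"array","items":{"type":"number","minimum":-1,"maximum":1}},"fingers":{"type":"number"}}}},"newtons":{"type":"number"}},"required":["targets"]}

```bash
mkdir -p pics; cat > h.py <<'E'
import numpy as np, cv2
from bench import *
def K(n):
    c=camera_params(n); f=200/np.tan(np.radians(c['vfov'])/2)
    return np.array([[f,0,c['cx']],[0,f,c['cy']],[0,0,1.]]),np.array(c['D'],float),np.array(c['R'],float),np.array(c['t'],float)
def ray(n,uv):
    k,D,R,t=K(n); p=cv2.undistortPoints(np.array([[uv]],float),k,D)[0,0]
    return -R.T@t, R.T@np.array([p[0],p[1],1])
def atz(n,uv,z):
    o,d=ray(n,uv); return o+d*(z-o[2])/d[2]
def tri(uvs):
    A=0;b=0;ds=[]
    for n,uv in uvs:
        o,d=ray(n,uv);d=d/np.linalg.norm(d);P=np.eye(3)-np.outer(d,d);A=A+P;b=b+P@o;ds.append((P,o))
    x=np.linalg.solve(A,b); return x,[round(float(np.linalg.norm(P@(x-o))),1) for P,o in ds]
def proj(n,X):
    k,D,R,t=K(n); return cv2.projectPoints(np.array(X,float).reshape(-1,1,3),cv2.Rodrigues(R)[0],t,k,D)[0][:,0]
E
python3 - <<'E'
from h import *
np.set_printoptions(precision=1,suppress=True)
s=sense();print(s)
for n in ['scene','top']:
    cv2.imwrite(f'pics/{n}0.png',snapshot(n)); print(n,-K(n)[2].T@K(n)[3])
    for l in ['lever_tab','lever_hinge','test_board','pad_red','pad_red_top','probe_stand','stand_mouth','probe','probe_grip','probe_tip']:
        print(l,[(np.round(d['at'],1).tolist(),round(float(d['conf']),2)) for d in pinpoint(n,l)][:4])
E
```

```text
{'time': 0.0, 'joint_pos': array([64.6,  7.5, 85.3, -0. , 87.3, -4.9]), 'qd': array([-0. ,  0.1, -0.1,  0. , -0. ,  0. ]), 'joint_efforts': array([  0. , -56.9, -50.1,   0. ,   0. ,  -0. ]), 'tool_pos': array([209.9, 561.5, 230.3]), 'tcp_rot': array([-179.9,   -0. ,  159.5]), 'ft_force': array([-0.9, -0.4,  0.3]), 'wrist_torque': array([0., 0., 0.]), 'grip_force': 0.0, 'finger_gap': 85.46538345107459}
scene [ -84.3 -803.1  656.3]
lever_tab [([248.7, 175.6], 0.74)]
lever_hinge [([259.0, 200.6], 0.75)]
test_board [([243.1, 222.0], 0.65)]
pad_red []
pad_red_top [([233.3, 228.3], 0.48)]
probe_stand [([315.6, 257.4], 0.77), ([313.0, 299.2], 0.62)]
stand_mouth [([315.0, 232.8], 0.72), ([305.8, 274.3], 0.56)]
probe [([310.0, 233.8], 0.65)]
probe_grip [([308.6, 219.4], 0.77)]
probe_tip [([309.9, 235.7], 0.41)]
top [ 419.7  -98.5 1344.9]
lever_tab [([250.1, 218.5], 0.56)]
lever_hinge [([253.0, 211.4], 0.62)]
test_board [([257.6, 226.4], 0.83)]
pad_red [([268.3, 248.8], 0.64)]
pad_red_top [([273.1, 247.7], 0.56), ([252.4, 211.5], 0.2)]
probe_stand [([376.9, 248.7], 0.89), ([333.3, 215.4], 0.65)]
stand_mouth [([340.3, 214.3], 0.9), ([378.6, 251.2], 0.82)]
probe [([338.2, 215.8], 0.57)]
probe_grip [([339.9, 217.9], 0.42)]
probe_tip []
```

```bash
python3 -c "
import cv2,numpy as np
a=cv2.imread('pics/scene0.png');b=cv2.imread('pics/top0.png');cv2.imwrite('pics/both0.png',cv2.resize(np.vstack([a,b]),(480,600),interpolation=cv2.INTER_AREA))"
```

```text
(no output)
```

View pics/scene0.png

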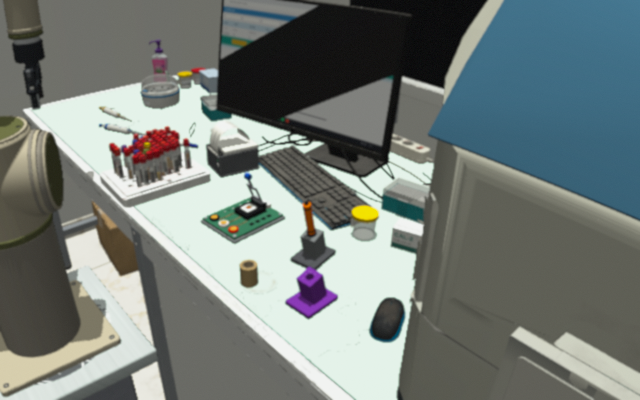

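View pics/top0.png

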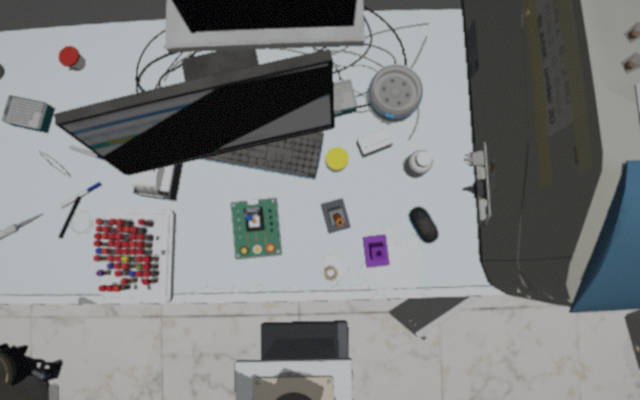

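The scene view shows the green board at (243,218) with the blue tab at (249,176), the orange probe in the grey stand at (310,235) and the purple look-alike at (312,292). The top view has the board at (257,228) with three pads near row 250, the grey stand at (337,215) and the purple one at (376,250).

Candidates (top view): for the stand, grey (337,215) or purple (376,250), and I choose grey because it holds the orange probe. For the red pad, (243,251), (257,250) or (271,248). I'll check these in a crop.

```bash
python3 - <<'E'
from h import *
a=cv2.imread('pics/top0.png')[188:268,222:362];b=cv2.imread('pics/scene0.png')[165:275,195:345]
a=cv2.resize(a,(560,320),interpolation=cv2.INTER_CUBIC)
b=cv2.resize(b[:, :],(382,280),interpolation=cv2.INTER_CUBIC)
c=cv2.imread('pics/scene0.png')[200:245,200:285]
c=cv2.resize(c,(400,212),interpolation=cv2.INTER_CUBIC)
o=np.zeros((600,790,3),np.uint8);o[:320,:560]=a;o[320:,:382]=b;o[325:537,385:785]=c
cv2.imwrite('pics/crop0.png',o)
E
```

```text
(no output)
```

View pics/crop0.png

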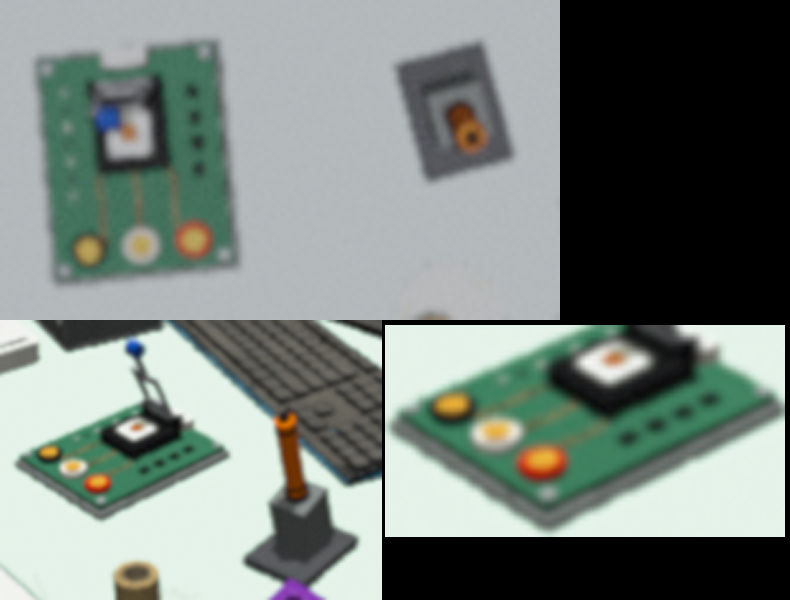

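```bash
python3 - <<'E'
from h import *
np.set_printoptions(precision=1,suppress=True)
# segment board green, stand, orange handle in top; print geometry
im=cv2.imread('pics/top0.png'); 
for l in ['test_board','probe_stand','probe','probe_grip','lever_tab','pad_red']:
    for n in ['top','scene']:
        for d in masks_of(n,l)[:2]:
            m=np.array(d['pixels'],np.uint8); c=cv2.findContours(m,0,2)[0]
            if not c: continue
            r=cv2.minAreaRect(np.vstack(c)); print(n,l,round(d['conf'],2),d['at'],m.sum(),np.round(cv2.boxPoints(r),1).tolist())
for n,l,uv,z in [('top','mouth',(340.3,214.3),66),('scene','mouth',(315,232.8),66),('top','red',(273.1,247.7),21),('scene','red',(233.3,228.3),21),('top','hinge',(253,211.4),36),('scene','hinge',(259,200.6),36),('top','board',(257.6,226.4),0),('scene','board',(243.1,222),0),('top','stand',(333.3,215.4),0),('scene','stand',(315.6,257.4),0),('top','grip',(339.9,217.9),109),('scene','grip',(308.6,219.4),109)]:
    print(n,l,atz(n,uv,z))
print('tab',tri([('top',(250.1,218.5)),('scene',(248.7,175.6))]))
E
```

```text
top test_board 0.63 [255.5, 226.5] 2596 [[228.60000610351562, 201.5], [276.1000061035156, 197.0], [281.79998779296875, 255.89999389648438], [234.1999969482422, 260.3999938964844]]
scene test_board 0.57 [247.3, 218.6] 2062 [[200.5, 219.5], [247.5, 172.5], [288.0, 213.0], [241.0, 260.0]]
top probe_stand 0.84 [333.4, 212.6] 608 [[320.20001220703125, 203.6999969482422], [343.0, 198.0], [350.3999938964844, 227.39999389648438], [327.5, 233.10000610351562]]
top probe_stand 0.62 [377.0, 248.1] 673 [[362.79998779296875, 237.1999969482422], [385.8999938964844, 235.3000030517578], [388.5, 265.5], [365.3999938964844, 267.3999938964844]]
scene probe_stand 0.83 [310.0, 295.9] 1387 [[277.0, 290.70001220703125], [312.8999938964844, 263.79998779296875], [337.70001220703125, 297.0], [301.8999938964844, 323.79998779296875]]
scene probe_stand 0.66 [312.9, 250.7] 1031 [[289.1000061035156, 261.0], [305.5, 223.3000030517578], [340.29998779296875, 238.39999389648438], [324.0, 276.1000061035156]]
scene probe 0.76 [307.4, 221.9] 284 [[302.0, 202.1999969482422], [311.29998779296875, 201.10000610351562], [315.6
[... 1036 characters left out ...]
03125, 222.1999969482422], [338.20001220703125, 226.1999969482422]]
top pad_red 0.54 [268.5, 248.5] 72 [[265.0, 244.0], [274.0, 244.0], [274.0, 252.0], [265.0, 252.0]]
scene pad_red 0.45 [234.7, 227.5] 66 [[229.0, 226.0], [238.0, 226.0], [238.0, 233.0], [229.0, 233.0]]
top mouth [ 539.  -139.4   66. ]
scene mouth [ 540.7 -130.8   66. ]
top red [456.8  44.2  21. ]
scene red [457.1  52.9  21. ]
top hinge [555.8  95.8  36. ]
scene hinge [563.9  97.7  36. ]
top board [517.4  88.8   0. ]
scene board [509.2  89.7   0. ]
top stand [ 542.6 -122.     0. ]
scene stand [ 545.8 -129.7    0. ]
top grip [ 525.8 -136.7  109. ]
scene grip [ 518.7 -134.2  109. ]
tab (array([530.3,  90.8, 117.1]), [1.1, 1.1])
```

The crop shows the red-collar pad at top-view (270,248), nearest the probe side, with white at (257,249) and black at (244,250). The orange probe stands in the grey stand at (337,215), and the lever stands open with its tab at (249,217). Next I fit the poses from the colours.

```bash
cat > fit.py <<'E'
from h import *
from scipy.optimize import minimize
np.set_printoptions(precision=1,suppress=True)
def soft(im,pred,box):
    x0,y0,x1,y1=box; hsv=cv2.cvtColor(cv2.resize(im[y0:y1,x0:x1],None,fx=4,fy=4,interpolation=cv2.INTER_CUBIC),cv2.COLOR_BGR2HSV).astype(int)
    return pred(hsv)
orange=lambda h:((h[...,0]<22)&(h[...,1]>110)&(h[...,2]>50))
def cyl(p0,p1,r):
    a=(p1-p0)/np.linalg.norm(p1-p0);u=np.cross(a,[0,1,0]);u/=np.linalg.norm(u);v=np.cross(a,u);t=np.linspace(0,2*np.pi,24)[:,None]
    return np.vstack([p+r*(np.cos(t)*u+np.sin(t)*v) for p in(p0,p1)])
def hullmask(n,P,box):
    x0,y0,x1,y1=box;q=(proj(n,P)-[x0,y0]+.5)*4-.5
    m=np.zeros(((y1-y0)*4,(x1-x0)*4),np.uint8);cv2.fillConvexPoly(m,cv2.convexHull(np.round(q*16).astype(np.int32)),1,shift=4);return m>0
E
python3 - <<'E'
from fit import *
ims={n:cv2.imread(f'pics/{n}0.png') for n in('top','scene')}
bx={'top':(322,200,356,236),'scene':(295,195,325,245)}
M={n:soft(ims[n],orange,bx[n]) for n in bx}
for n in M: c=max(cv2.findContours(M[n].astype(np.uint8),0,2)[0],key=cv2.contourArea); m=np.zeros(M[n].shape,np.uint8);cv2.drawContours(m,[cv2.convexHull(c)],-1,1,-1);M[n]=m>0;print(n,m.sum()/16)
def ax(p): 
    y,l=np.radians(p[2]),np.radians(p[3] if len(p)>3 else 15); return np.array([-np.sin(l)*np.cos(y),-np.sin(l)*np.sin(y),np.cos(l)])
def cost(p,ns=('top','scene')):
    a=ax(p);o=np.array([p[0],p[1],66.]);return sum(1-(M[n]&(h:=hullmask(n,cyl(o+4*a,o+84*a,9),bx[n]))).sum()/(M[n]|h).sum() for n in ns)
for ns in [('top','scene'),('top',),('scene',)]:
  for s in ([538,-135,14],[538,-135,14,15]):
    r=minimize(lambda p:cost(p,ns),s,method='Nelder-Mead',options=dict(initial_simplex=[s]+[[s[j]+(6 if j==i else 0) for j in range(len(s))] for i in range(len(s))]))
    print(ns,r.x,r.fun,'grip',np.array([r.x[0],r.x[1],66])+44*ax(r.x))
# stand base yaw, corners z~10?
q=[[320.2,203.7],[343,198],[350.4,227.4],[327.5,233.1]]
B=np.array([atz('top',u,10)for u in q]);print('base',B,'size',np.linalg.norm(B[1]-B[0]),np.linalg.norm(B[2]-B[1]),'yaw',np.degrees(np.arctan2(*(B[1]-B[2])[[1,0]])), 'ctr',B.mean(0))
# pads: gold centroids
gold=lambda h:((h[...,0]>12)&(h[...,0]<32)&(h[...,1]>100)&(h[...,2]>110))
red=lambda h:(((h[...,0]<22)|(h[...,0]>172))&(h[...,1]>110)&(h[...,2]>110))
for n,cs in {'top':[(244,250),(257,249),(270,248)],'scene':[(214.5,217),(223.5,222.5),(233.3,228.5)]}.items():
  W=[]
  for i,(u,v) in enumerate(cs):
    b=(int(u)-6,int(v)-6,int(u)+8,int(v)+7);
    for nm,f,z in (('gold',gold,21),('all',lambda h:gold(h)|red(h),21 if 1 else 18)):
      m=soft(ims[n],f,b);ys,xs=np.nonzero(m);c=((xs.mean()+.5)/4-.5+b[0],(ys.mean()+.5)/4-.5+b[1]);print(n,i,nm,len(xs)/16,np.array(c),atz(n,c,z))
# board mask top
h=cv2.cvtColor(ims['top'],cv2.COLOR_BGR2HSV)
for n,b in {'top':(222,190,292,268)}.items():
    m=soft(ims[n],lambda h:((h[...,0]>60)&(h[...,0]<95)&(h[...,1]>75)),b).astype(np.uint8)
    c=max(cv2.findContours(cv2.morphologyEx(m,cv2.MORPH_CLOSE,np.ones((9,9))),0,2)[0],key=cv2.contourArea);r=cv2.boxPoints(cv2.minAreaRect(c));r=(r+.5)/4-.5+b[:2]
    B=np.array([atz(n,u,14)for u in r]);print('board',B,np.linalg.norm(np.diff(B,axis=0),axis=1),'ctr',B.mean(0))
# blue tab
blue=lambda h:((h[...,0]>105)&(h[...,0]<130)&(h[...,1]>120))
c={}
for n,b in {'top':(240,208,260,228),'scene':(240,165,258,185)}.items():
    ys,xs=np.nonzero(soft(ims[n],blue,b));c[n]=((xs.mean()+.5)/4-.5+b[0],(ys.mean()+.5)/4-.5+b[1])
print('tab',c,tri(list(c.items())))
E
```

```text
top 74.0625
scene 286.9375
('top', 'scene') [ 534.  -128.8   12.9] 0.21843989676856534 grip [ 522.9 -131.3  108.5]
('top', 'scene') [ 532.4 -128.5   16.    13.6] 0.1824946077209204 grip [ 522.4 -131.3  108.8]
('top',) [ 534.  -128.5   13.2] 0.12035661218424965 grip [ 522.9 -131.1  108.5]
('top',) [ 532.1 -129.8   10.7   13.3] 0.06130573248407645 grip [ 522.2 -131.7  108.8]
('scene',) [ 533.9 -128.1   16.8] 0.0760781122864117 grip [ 523.  -131.4  108.5]
('scene',) [ 533.  -127.    19.6   14. ] 0.07153046668025265 grip [ 523.  -130.6  108.7]
base [[ 575.1  -86.6   10. ]
 [ 589.2 -149.9   10. ]
 [ 507.5 -167.8   10. ]
 [ 493.5 -104.6   10. ]] size 64.8958152421234 83.68557741982264 yaw 12.29703988732496 ctr [ 541.3 -127.2   10. ]
top 0 gold 35.1875 [243.7 250.1] [452.  124.7  21. ]
top 0 all 35.1875 [243.7 250.1] [452.  124.7  21. ]
top 1 gold 7.6875 [256.8 248.9] [454.6  88.8  21. ]
top 1 all 7.6875 [256.8 248.9] [454.6  88.8  21. ]
top 2 gold 30.375 [270.  247.6] [457.4  52.6  21. ]
top 2 all 61.9375 [269.9 247.4] [457.7  52.8  21. ]
scene 0 gold 29.25 [214.3 216.6] [451.4 124.3  21. ]
scene 0 all 29.25 [214.3 216.6] [451.4 124.3  21. ]
scene 1 gold 17.1875 [223.4 222.1] [454.4  89.8  21. ]
scene 1 all 21.625 [224.5 223.2] [453.9  84.1  21. ]
scene 2 gold 31.0625 [233.1 227.4] [458.9  56.3  21. ]
scene 2 all 65.0 [232.9 228.5] [455.9  52.5  21. ]
board [[582.5 158.7  14. ]
 [590.5  39.5  14. ]
 [442.7  28.   14. ]
 [434.4 145.8  14. ]] [119.5 148.3 118. ] ctr [512.5  93.   14. ]
tab {'top': (np.float64(248.19059139784946), np.float64(217.23413978494625)), 'scene': (np.float64(247.30746753246754), np.float64(175.63993506493506))} (array([532.7,  97. , 113.9]), [0.5, 0.5])
```

```bash
cat > pl.py <<'E'
import numpy as np,json,os
from scipy.spatial.transform import Rotation as Ro
F='cmd.json'
def get():
    if not os.path.exists(F): return np.array([210.108,562.014,231.292]),Ro.from_euler('xyz',[180,0,159.5],degrees=True)
    d=json.load(open(F));return np.array(d['p']),Ro.from_quat(d['q'])
def commit(dp,an):   # last row sent
    p,R=get();p=p+R.apply(np.array(dp)*200);R=R*Ro.from_rotvec(np.radians(np.array(an)*180))
    json.dump(dict(p=p.tolist(),q=R.as_quat().tolist()),open(F,'w'));print('cmd',p.round(1),R.as_euler('xyz',degrees=True).round(1))
def plan(pos,R1=None,start=None):
    p,R=start or get();R1=R1 or R
    dp=R.inv().apply(np.array(pos)-p)/200;an=(R.inv()*R1).as_rotvec(degrees=True)/180
    print(np.round(pos,1),'dp',dp.round(3).tolist(),'ang',an.round(3).tolist());return np.array(pos,float),R1
def down(yaw): return Ro.from_euler('xyz',[180,0,yaw],degrees=True)
E
python3 - <<'E'
from pl import *
p=get()[0];t=np.array([580,100,190]);s=get()
for f in(1/3,2/3,1):
    s2=(p+(t-p)*f,down(159.5-65*f));plan(s2[0],s2[1],s);s=s2
E
```

```text
[333.4 408.  217.5] dp [-0.847, -0.505, 0.069] ang [-0.0, -0.0, 0.12]
[456.7 254.  203.8] dp [-0.974, -0.157, 0.069] ang [0.0, -0.0, 0.12]
[580. 100. 190.] dp [-0.963, 0.214, 0.069] ang [0.0, -0.0, 0.12]
```

>>> step_arm:
  targets:
    - {"dp": [-0.14, -0.084, 0.012], "angular": [0, 0, 0.02], "fingers": 1}
    - {"dp": [-0.28, -0.168, 0.023], "angular": [0, 0, 0.04], "fingers": 1}
    - {"dp": [-0.42, -0.252, 0.035], "angular": [0, 0, 0.06], "fingers": 1}
    - {"dp": [-0.56, -0.336, 0.046], "angular": [0, 0, 0.08], "fingers": 1}
    - {"dp": [-0.7, -0.42, 0.058], "angular": [0, 0, 0.1], "fingers": 1}
    - {"dp": [-0.847, -0.505, 0.069], "angular": [0, 0, 0.12], "fingers": 1}
    - {"dp": [-0.847, -0.505, 0.069], "angular": [0, 0, 0.12], "fingers": 1}
    - {"dp": [-0.847, -0.505, 0.069], "angular": [0, 0, 0.12], "fingers": 1}
  newtons: 40

```text
time: 2.7
tool_pos: [333.3, 408.4, 217.7]
tcp_rot: [180.0, -0.0, 137.9]
ft_force: [-0.7, 0.2, -0.2]
finger_gap: 0.2
grip_force: 0.0
```

>>> step_arm:
  targets:
    - {"dp": [-0.16, -0.026, 0.012], "angular": [0, 0, 0.02], "fingers": 1}
    - {"dp": [-0.32, -0.052, 0.023], "angular": [0, 0, 0.04], "fingers": 1}
    - {"dp": [-0.48, -0.078, 0.035], "angular": [0, 0, 0.06], "fingers": 1}
    - {"dp": [-0.64, -0.104, 0.046], "angular": [0, 0, 0.08], "fingers": 1}
    - {"dp": [-0.8, -0.13, 0.058], "angular": [0, 0, 0.1], "fingers": 1}
    - {"dp": [-0.974, -0.157, 0.069], "angular": [0, 0, 0.12], "fingers": 1}
    - {"dp": [-0.974, -0.157, 0.069], "angular": [0, 0, 0.12], "fingers": 1}
    - {"dp": [-0.974, -0.157, 0.069], "angular": [0, 0, 0.12], "fingers": 1}

```text
time: 3.7
tool_pos: [456.4, 255.2, 203.7]
tcp_rot: [-180.0, -0.0, 116.4]
ft_force: [-0.5, -0.8, 0.5]
finger_gap: -0.1
grip_force: 0.0
```

>>> step_arm:
  targets:
    - {"dp": [-0.16, 0.036, 0.012], "angular": [0, 0, 0.02], "fingers": 1}
    - {"dp": [-0.32, 0.072, 0.023], "angular": [0, 0, 0.04], "fingers": 1}
    - {"dp": [-0.48, 0.107, 0.035], "angular": [0, 0, 0.06], "fingers": 1}
    - {"dp": [-0.64, 0.142, 0.046], "angular": [0, 0, 0.08], "fingers": 1}
    - {"dp": [-0.8, 0.178, 0.058], "angular": [0, 0, 0.1], "fingers": 1}
    - {"dp": [-0.963, 0.214, 0.069], "angular": [0, 0, 0.12], "fingers": 1}
    - {"dp": [-0.963, 0.214, 0.069], "angular": [0, 0, 0.12], "fingers": 1}
    - {"dp": [-0.963, 0.214, 0.069], "angular": [0, 0, 0.12], "fingers": 1}

```text
time: 4.7
tool_pos: [580.1, 101.9, 189.9]
tcp_rot: [-180.0, -0.0, 94.8]
ft_force: [-0.6, -1.0, 0.8]
finger_gap: 0.2
grip_force: 0.0
```

```bash
python3 - <<'E'
from pl import *
commit([-0.847,-0.505,0.069],[0,0,.12]);commit([-0.974,-0.157,0.069],[0,0,.12]);commit([-0.963,0.214,0.069],[0,0,.12])
plan([578,100,104])
s=([578,100,104],get()[1]);print()
for q in ([550,98.5,104],[530,97,104],[515,96,97],[502,95,90],[490,93.5,80],[478,92.5,66],[478,92.5,52]): plan(q,None,s)
from h import *
cv2.imwrite('pics/s1.png',snapshot('scene'))
E
```

```text
cmd [333.4 408.1 217.5] [180.   -0.  137.9]
cmd [456.9 254.2 203.7] [180.    0.  116.3]
cmd [580.6 100.5 189.9] [180.   -0.   94.7]
[578 100 104] dp [-0.001, -0.013, 0.429] ang [0.0, 0.0, 0.0]

[550.   98.5 104. ] dp [0.004, -0.14, -0.0] ang [0.0, 0.0, 0.0]
[530  97 104] dp [0.005, -0.24, -0.0] ang [0.0, 0.0, 0.0]
[515  96  97] dp [0.006, -0.316, 0.035] ang [0.0, 0.0, 0.0]
[502  95  90] dp [0.006, -0.381, 0.07] ang [0.0, 0.0, 0.0]
[490.   93.5  80. ] dp [0.004, -0.441, 0.12] ang [0.0, 0.0, 0.0]
[478.   92.5  66. ] dp [0.004, -0.501, 0.19] ang [0.0, 0.0, 0.0]
[478.   92.5  52. ] dp [0.004, -0.501, 0.26] ang [0.0, 0.0, 0.0]
```

>>> step_arm:
  targets:
    - {"dp": [0, -0.005, 0.1], "angular": [0, 0, 0], "fingers": 1}
    - {"dp": [0, -0.007, 0.2], "angular": [0, 0, 0], "fingers": 1}
    - {"dp": [0, -0.01, 0.3], "angular": [0, 0, 0], "fingers": 1}
    - {"dp": [0, -0.013, 0.4], "angular": [0, 0, 0], "fingers": 1}
    - {"dp": [0, -0.013, 0.43], "angular": [0, 0, 0], "fingers": 1}
    - {"dp": [0, -0.06, 0.43], "angular": [0, 0, 0], "fingers": 1}
    - {"dp": [0.003, -0.11, 0.43], "angular": [0, 0, 0], "fingers": 1}
    - {"dp": [0.003, -0.15, 0.43], "angular": [0, 0, 0], "fingers": 1}

```text
time: 5.75
tool_pos: [550.5, 98.6, 104.8]
tcp_rot: [179.9, -0.0, 94.7]
ft_force: [0.7, 1.0, -0.2]
finger_gap: 0.1
grip_force: 0.3
```

>>> step_arm:
  targets:
    - {"dp": [0.001, -0.05, 0], "angular": [0, 0, 0], "fingers": 1}
    - {"dp": [0.002, -0.103, 0], "angular": [0, 0, 0], "fingers": 1}
    - {"dp": [0.003, -0.179, 0.035], "angular": [0, 0, 0], "fingers": 1}
    - {"dp": [0.003, -0.244, 0.07], "angular": [0, 0, 0], "fingers": 1}
    - {"dp": [0.002, -0.304, 0.12], "angular": [0, 0, 0], "fingers": 1}
    - {"dp": [0.002, -0.364, 0.19], "angular": [0, 0, 0], "fingers": 1}
    - {"dp": [0.002, -0.364, 0.25], "angular": [0, 0, 0], "fingers": 1}
    - {"dp": [0.002, -0.364, 0.26], "angular": [0, 0, 0], "fingers": 1}

```text
time: 6.75
tool_pos: [477.5, 93.0, 51.1]
tcp_rot: [-179.9, -0.0, 94.7]
ft_force: [0.1, 0.5, 0.5]
finger_gap: -0.1
grip_force: 0.3
```

```bash
python3 - <<'E'
from pl import *
commit([.003,-.15,.43],[0,0,0]);commit([.002,-.364,.26],[0,0,0])
from h import *
a=snapshot('scene');b=snapshot('top');cv2.imwrite('pics/s2.png',a);cv2.imwrite('pics/t2.png',b)
o=np.hstack([cv2.resize(a[150:270,180:340],(480,360)),cv2.resize(b[180:280,220:300],(288,360))]);cv2.imwrite('pics/c2.png',o)
for n in('scene','top'):print([(d['at'],d['conf']) for d in pinpoint(n,'lever_tab')])
E
```

```text
cmd [550.7  98.6 103.9] [180.   -0.   94.7]
cmd [478.1  93.1  51.9] [180.   -0.   94.7]
[([233.9, 207.9], 0.5)]
[([416.0, 167.2], 0.33)]
```

View pics/c2.png

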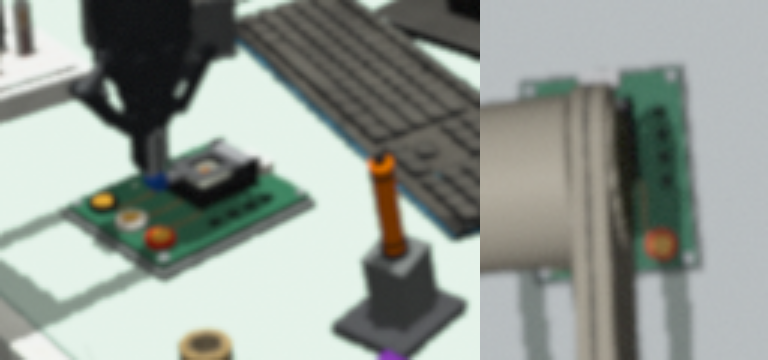

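The tab is now under the fingertip at (155,180) in the crop and the lever is nearly level. I'll press it down to shut, watching the force.

>>> step_arm:
  targets:
    - {"dp": [0, 0, 0.01], "angular": [0, 0, 0], "fingers": 1}
    - {"dp": [0, 0, 0.02], "angular": [0, 0, 0], "fingers": 1}
    - {"dp": [0, 0, 0.025], "angular": [0, 0, 0], "fingers": 1}
    - {"dp": [0, 0, 0.03], "angular": [0, 0, 0], "fingers": 1}
    - {"dp": [0, 0, 0.033], "angular": [0, 0, 0], "fingers": 1}
    - {"dp": [0, 0, 0.033], "angular": [0, 0, 0], "fingers": 1}
    - {"dp": [0, 0, 0.033], "angular": [0, 0, 0], "fingers": 1}
    - {"dp": [0, 0, 0.033], "angular": [0, 0, 0], "fingers": 1}

```text
time: 7.95
tool_pos: [478.3, 93.1, 46.2]
tcp_rot: [180.0, 0.0, 94.7]
ft_force: [-4.6, -1.1, 10.4]
finger_gap: -0.1
grip_force: 5.0
```

Force rose to 10 N at z = 46, so the lever is at its stop. Next: lift and move to a tilted pre-grasp over the probe.

```bash
cat >> pl.py <<'E'
def tilted(yaw,lean):
    y,l=np.radians([yaw,lean]);a=np.array([-np.sin(l)*np.cos(y),-np.sin(l)*np.sin(y),np.cos(l)])
    x=np.array([-np.sin(y),np.cos(y),0]);z=-a;return a,Ro.from_matrix(np.column_stack([x,np.cross(z,x),z]))
E
python3 - <<'E'
from pl import *
commit([0,0,.033],[0,0,0])
plan([480,20,180]);s=([480,20,180],get()[1])
a,R=tilted(13.5,15);print(a,R.as_euler('xyz',degrees=True))
m=np.array([534,-128.8,66]);s=plan(m+143*a,R,s)
s=plan(m+75*a,R,s);plan(m+33*a,R,s)
E
```

```text
cmd [478.1  93.1  45.3] [180.   -0.   94.7]
[480  20 180] dp [-0.365, -0.02, -0.674] ang [0.0, 0.0, 0.0]
[-0.25166785 -0.06042011  0.96592583] [1.65000000e+02 1.27222187e-14 1.03500000e+02]
[ 498.  -137.4  204.1] dp [-0.792, 0.025, -0.121] ang [-0.083, 0.006, -0.049]
[ 515.1 -133.3  138.4] dp [-0.0, 0.0, 0.34] ang [0.0, 0.0, 0.0]
[ 525.7 -130.8   97.9] dp [0.0, -0.0, 0.21] ang [0.0, 0.0, 0.0]
```

>>> step_arm:
  targets:
    - {"dp": [0, 0, -0.15], "angular": [0, 0, 0], "fingers": 1}
    - {"dp": [0, 0, -0.3], "angular": [0, 0, 0], "fingers": 1}
    - {"dp": [0, 0, -0.45], "angular": [0, 0, 0], "fingers": 0}
    - {"dp": [-0.1, -0.02, -0.6], "angular": [0, 0, 0], "fingers": 0}
    - {"dp": [-0.2, -0.02, -0.674], "angular": [0, 0, 0], "fingers": 0}
    - {"dp": [-0.3, -0.02, -0.674], "angular": [0, 0, 0], "fingers": 0}
    - {"dp": [-0.365, -0.02, -0.674], "angular": [0, 0, 0], "fingers": 0}
    - {"dp": [-0.365, -0.02, -0.674], "angular": [0, 0, 0], "fingers": 0}

```text
time: 8.95
tool_pos: [479.8, 19.4, 179.6]
tcp_rot: [-180.0, -0.0, 94.6]
ft_force: [-0.3, 0.4, -0.7]
finger_gap: 85.4
grip_force: 0.0
```

>>> step_arm:
  targets:
    - {"dp": [-0.15, 0.005, -0.06], "angular": [-0.015, 0.001, -0.008], "fingers": 0}
    - {"dp": [-0.3, 0.01, -0.12], "angular": [-0.03, 0.002, -0.016], "fingers": 0}
    - {"dp": [-0.45, 0.015, -0.121], "angular": [-0.045, 0.003, -0.024], "fingers": 0}
    - {"dp": [-0.6, 0.02, -0.121], "angular": [-0.06, 0.004, -0.035], "fingers": 0}
    - {"dp": [-0.75, 0.025, -0.121], "angular": [-0.075, 0.005, -0.045], "fingers": 0}
    - {"dp": [-0.792, 0.025, -0.121], "angular": [-0.083, 0.006, -0.049], "fingers": 0}
    - {"dp": [-0.792, 0.025, -0.121], "angular": [-0.083, 0.006, -0.049], "fingers": 0}
    - {"dp": [-0.792, 0.025, -0.121], "angular": [-0.083, 0.006, -0.049], "fingers": 0}

```text
time: 9.95
tool_pos: [498.0, -136.7, 204.1]
tcp_rot: [165.1, 0.0, 103.6]
ft_force: [1.2, 0.1, -0.7]
finger_gap: 85.1
grip_force: 0.0
```

```bash
python3 - <<'E'
from pl import *
commit([-.365,-.02,-.674],[0,0,0]);commit([-.792,.025,-.121],[-.083,.006,-.049])
from h import *
np.set_printoptions(precision=1,suppress=True)
s=sense();print(s['tool_pos'],s['tcp_rot'],s['finger_gap'])
a=snapshot('scene');b=snapshot('top');cv2.imwrite('pics/s3.png',a);cv2.imwrite('pics/t3.png',b)
c=a[190:290,190:350].copy();
o=np.vstack([cv2.resize(a[130:290,190:390],(600,480)[:2])]);
# gripper axis overlay: TCP and extension
R=get()[1];z=R.apply([0,0,1]);p=s['tool_pos'];q=proj('scene',[p,p+z*60,p+z*110]);q=((q-[190,130])*3).astype(int)
for i in(0,1):cv2.line(o,q[i],q[i+1],(255,0,255),1)
cv2.imwrite('pics/c3.png',o)
E
```

```text
cmd [480.1  20.  180.1] [180.   -0.   94.7]
cmd [ 498.  -137.5  204.3] [1.650e+02 1.000e-01 1.036e+02]
[ 498.  -136.7  204.1] [165.1   0.  103.6] 85.07698814411725
```

View pics/c3.png

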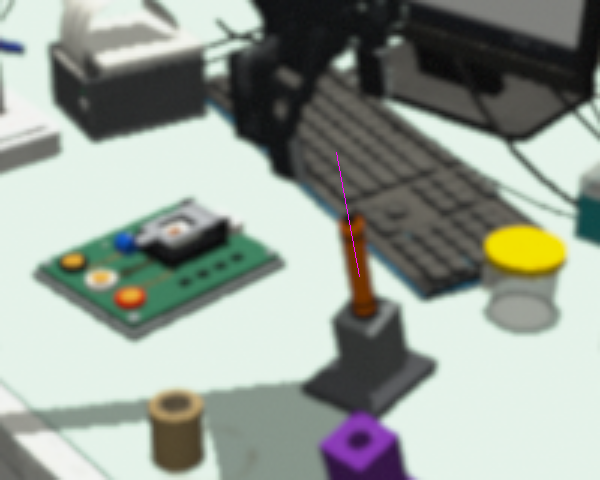

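The lever lies shut with the tab at (125,242) in the crop, and the planned approach axis falls along the orange handle. Descending, then gripping.

>>> step_arm:
  targets:
    - {"dp": [0, 0, 0.12], "angular": [0, 0, 0], "fingers": 0}
    - {"dp": [0, 0, 0.24], "angular": [0, 0, 0], "fingers": 0}
    - {"dp": [0, 0, 0.34], "angular": [0, 0, 0], "fingers": 0}
    - {"dp": [0, 0, 0.42], "angular": [0, 0, 0], "fingers": 0}
    - {"dp": [0, 0, 0.49], "angular": [0, 0, 0], "fingers": 0}
    - {"dp": [0, 0, 0.55], "angular": [0, 0, 0], "fingers": 0}
    - {"dp": [0, 0, 0.55], "angular": [0, 0, 0], "fingers": 0}
    - {"dp": [0, 0, 0.55], "angular": [0, 0, 0], "fingers": 0}

```text
time: 11.05
tool_pos: [525.9, -131.2, 98.5]
tcp_rot: [165.0, 0.1, 103.6]
ft_force: [-0.2, 0.5, -0.1]
finger_gap: 85.2
grip_force: 0.0
```

>>> step_arm:
  targets:
    - {"dp": [0, 0, 0], "angular": [0, 0, 0], "fingers": 1}
    - {"dp": [0, 0, 0], "angular": [0, 0, 0], "fingers": 1}
    - {"dp": [0, 0, 0], "angular": [0, 0, 0], "fingers": 1}
    - {"dp": [0, 0, 0], "angular": [0, 0, 0], "fingers": 1}
    - {"dp": [0, 0, 0], "angular": [0, 0, 0], "fingers": 1}
    - {"dp": [0, 0, 0], "angular": [0, 0, 0], "fingers": 1}
    - {"dp": [0, 0, 0], "angular": [0, 0, 0], "fingers": 1}
    - {"dp": [0, 0, 0], "angular": [0, 0, 0], "fingers": 1}
  newtons: 50

```text
time: 12.05
tool_pos: [525.7, -131.1, 98.2]
tcp_rot: [165.0, 0.1, 103.6]
ft_force: [-3.0, -0.0, 5.6]
finger_gap: 16.6
grip_force: 48.9
```

```bash
python3 - <<'E'
from pl import *
commit([0,0,.55],[0,0,0])
from bench import sense
s=sense();print(s['tool_pos'],s['tcp_rot'],s['ft_force'],s['wrist_torque'])
p,R=get();z=R.apply([0,0,1])
E
```

```text
cmd [ 525.7 -131.    98. ] [1.650e+02 1.000e-01 1.036e+02]
[ 525.73539941 -131.07213577   98.22114268] [1.65028889e+02 9.07454678e-02 1.03558405e+02] [-2.97632674 -0.00575163  5.62322553] [-0.04736082  0.40299972  0.00902711]
```

>>> step_arm:
  targets:
    - {"dp": [0, 0, -0.05], "angular": [0, 0, 0], "fingers": 1}
    - {"dp": [0, 0, -0.1], "angular": [0, 0, 0], "fingers": 1}
    - {"dp": [0, 0, -0.16], "angular": [0, 0, 0], "fingers": 1}
    - {"dp": [0, 0, -0.22], "angular": [0, 0, 0], "fingers": 1}
    - {"dp": [0, 0, -0.28], "angular": [0, 0, 0], "fingers": 1}
    - {"dp": [0, 0, -0.34], "angular": [0, 0, 0], "fingers": 1}
    - {"dp": [0, 0, -0.42], "angular": [0, 0, 0], "fingers": 1}
    - {"dp": [0, 0, -0.42], "angular": [0, 0, 0], "fingers": 1}

```text
time: 13.05
tool_pos: [505.4, -136.6, 181.3]
tcp_rot: [164.9, 0.2, 103.5]
ft_force: [0.8, 0.5, -0.9]
finger_gap: 17.0
grip_force: 48.7
```

```bash
python3 - <<'E'
from pl import *
commit([0,0,-.42],[0,0,0])
from h import *
np.set_printoptions(precision=1,suppress=True)
a=snapshot('scene');b=snapshot('top');cv2.imwrite('pics/s4.png',a)
cv2.imwrite('pics/c4.png',cv2.resize(a[130:290,190:390],(600,480)))
# next: upright at 60 above stand side, then over pad
s=plan([500,-60,190],down(95)); s=plan([457,20,165],None and 0 or down(95),s)
for l in('probe_tip','probe_grip','probe'):print(l,[(d['at'],round(d['conf'],2)) for d in pinpoint('scene',l)])
E
```

```text
cmd [ 504.6 -135.9  179.2] [1.650e+02 1.000e-01 1.036e+02]
[500 -60 190] dp [0.374, 0.079, -0.036] ang [0.083, -0.006, 0.047]
[457  20 165] dp [0.417, -0.179, 0.125] ang [0.0, 0.0, 0.0]
probe_tip [([313.5, 254.0], 0.58)]
probe_grip [([301.2, 186.4], 0.78), ([231.2, 226.3], 0.32)]
probe [([309.7, 202.8], 0.52)]
```

View pics/c4.png

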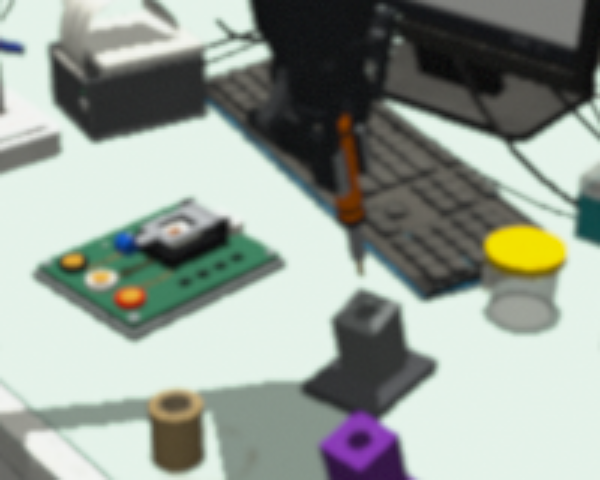

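The probe is drawn clear of the stand, tip at (361,275) in the crop. Next: bring it upright and over towards the red pad.

>>> step_arm:
  targets:
    - {"dp": [0.05, 0.01, -0.06], "angular": [0.01, 0, 0.006], "fingers": 1}
    - {"dp": [0.1, 0.02, -0.06], "angular": [0.022, -0.001, 0.012], "fingers": 1}
    - {"dp": [0.16, 0.035, -0.05], "angular": [0.034, -0.002, 0.02], "fingers": 1}
    - {"dp": [0.22, 0.05, -0.04], "angular": [0.048, -0.003, 0.028], "fingers": 1}
    - {"dp": [0.3, 0.065, -0.036], "angular": [0.062, -0.004, 0.036], "fingers": 1}
    - {"dp": [0.374, 0.079, -0.036], "angular": [0.083, -0.006, 0.047], "fingers": 1}
    - {"dp": [0.374, 0.079, -0.036], "angular": [0.083, -0.006, 0.047], "fingers": 1}
    - {"dp": [0.374, 0.079, -0.036], "angular": [0.083, -0.006, 0.047], "fingers": 1}

```text
time: 14.3
tool_pos: [499.9, -60.2, 189.5]
tcp_rot: [180.0, 0.0, 95.1]
ft_force: [0.1, -0.0, -0.5]
finger_gap: 16.9
grip_force: 48.9
```

>>> step_arm:
  targets:
    - {"dp": [0.07, -0.03, 0.02], "angular": [0, 0, 0], "fingers": 1}
    - {"dp": [0.14, -0.06, 0.04], "angular": [0, 0, 0], "fingers": 1}
    - {"dp": [0.21, -0.09, 0.06], "angular": [0, 0, 0], "fingers": 1}
    - {"dp": [0.28, -0.12, 0.08], "angular": [0, 0, 0], "fingers": 1}
    - {"dp": [0.35, -0.15, 0.1], "angular": [0, 0, 0], "fingers": 1}
    - {"dp": [0.417, -0.179, 0.125], "angular": [0, 0, 0], "fingers": 1}
    - {"dp": [0.417, -0.179, 0.125], "angular": [0, 0, 0], "fingers": 1}
    - {"dp": [0.417, -0.179, 0.125], "angular": [0, 0, 0], "fingers": 1}

```text
time: 15.3
tool_pos: [457.2, 19.7, 165.2]
tcp_rot: [180.0, 0.1, 95.1]
ft_force: [0.4, -0.8, -0.8]
finger_gap: 16.6
grip_force: 48.9
```

```bash
python3 - <<'E'
from pl import *
commit([.374,.079,-.036],[.083,-.006,.047]);commit([.417,-.179,.125],[0,0,0])
from h import *
np.set_printoptions(precision=1,suppress=True)
s=sense();p=s['tool_pos'];R=Ro.from_euler('xyz',s['tcp_rot'],degrees=True);print(p,s['tcp_rot'],s['finger_gap'])
z=R.apply([0,0,1])
a=snapshot('scene');b=snapshot('top');cv2.imwrite('pics/s5.png',a);cv2.imwrite('pics/t5.png',b)
for n in('scene','top'):
    q=proj(n,[p-z*51,p+z*29,p+z*33,p+z*68,p+z*86]);print(n,q.tolist())
    for l in('probe_tip','probe_grip','probe','pad_red_top'):print(l,[(d['at'],round(d['conf'],2)) for d in pinpoint(n,l)])
o=cv2.resize(a[150:250,190:290],(600,600),interpolation=cv2.INTER_CUBIC)
q=proj('scene',[p+z*33,p+z*86]);q=((q-[190,150]+.5)*6).astype(int)
for k in q: cv2.circle(o,k.tolist(),4,(255,0,255),1)
cv2.imwrite('pics/c5.png',o)
E
```

```text
cmd [500.  -60.1 190.1] [180.    0.   95.1]
cmd [457.   19.8 165. ] [180.    0.   95.1]
[457.2  19.7 165.2] [180.    0.1  95.1] 16.6260699094233
scene [[237.6075230525454, 154.41043073042897], [239.33597924405177, 188.86308889606664], [239.42186158261524, 190.52388436262552], [240.1703130002348, 204.81037612679427], [240.55288783233905, 211.9882494262058]]
probe_tip []
probe_grip [([237.1, 173.7], 0.51)]
probe [([239.7, 192.1], 0.66), ([363.9, 234.2], 0.31)]
pad_red_top [([231.9, 228.7], 0.5)]
top [[274.5202841551933, 245.13659174279505], [277.941445148419, 246.110957508815], [278.1007377926351, 246.15631180168248], [279.4512745988185, 246.54079384275823], [280.1169439711005, 246.7302712266807]]
probe_tip []
probe_grip []
probe [([338.5, 214.9], 0.39)]
pad_red_top []
```

View pics/c5.png

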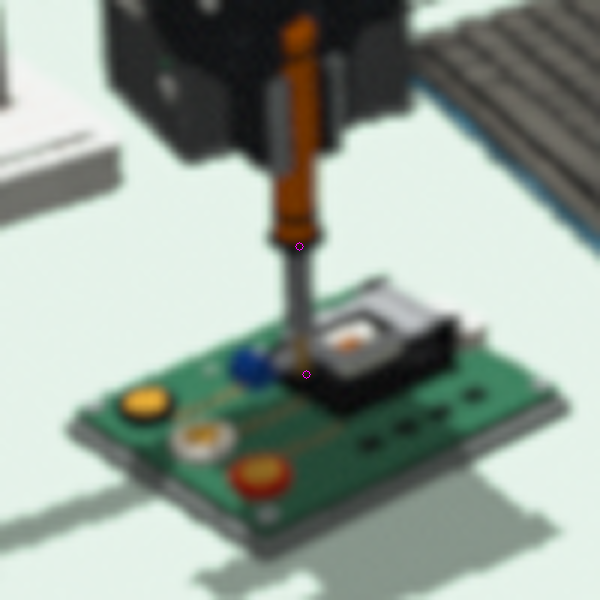

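The probe hangs nearly upright. Its tip is near (302,365) in the crop, about 1 px from the model's (306,374), and the lever stays shut. I'll measure the tilt from the edges.

```bash
python3 - <<'E'
from fit import *
a=cv2.imread('pics/s5.png')
b=(225,150,255,216);x0,y0,x1,y1=b
m=soft(a,orange,b)
up=cv2.resize(a[y0:y1,x0:x1],None,fx=4,fy=4,interpolation=cv2.INTER_CUBIC).astype(int)
from pl import get
p=np.array([457.2,19.7,165.2]);z=np.array([0,0,-1.])
print('silhouette model vs orange')
h=hullmask('scene',cyl(p-51*-z*-1 if 0 else p+z*-51,p+z*29,9),b)
for r in range(2,160,8):
    f=lambda M:(lambda x:(round(x0+(x[0]+.5)/4-.5,1),round(x0+(x[-1]+.5)/4-.5,1)) if len(x) else None)(np.nonzero(M[r])[0])
    print(round(y0+r/4,1),f(m),f(h))
print('below: V channel rows')
g=a[190:216,230:250].astype(int)
for r in range(0,26,2): print(190+r,g[r].sum(1)//3)
E
```

```text
silhouette model vs orange
150.5 None None
152.5 (np.float64(239.1), np.float64(241.4)) None
154.5 (np.float64(236.9), np.float64(242.6)) (np.float64(233.4), np.float64(242.1))
156.5 (np.float64(236.4), np.float64(242.4)) (np.float64(233.4), np.float64(242.1))
158.5 (np.float64(236.9), np.float64(241.6)) (np.float64(233.4), np.float64(242.1))
160.5 (np.float64(237.1), np.float64(242.6)) (np.float64(233.6), np.float64(242.4))
162.5 (np.float64(236.9), np.float64(242.6)) (np.float64(233.6), np.float64(242.4))
164.5 (np.float64(237.9), np.float64(242.6)) (np.float64(233.9), np.float64(242.4))
166.5 (np.float64(237.9), np.float64(242.9)) (np.float64(233.9), np.float64(242.6))
168.5 (np.float64(237.9), np.float64(242.9)) (np.float64(233.9), np.float64(242.6))
170.5 (np.float64(238.1), np.float64(242.9)) (np.float64(234.1), np.float64(242.6))
172.5 (np.float64(238.1), np.float64(242.9)) (np.float64(234.1), np.float64(242.9))
174.5 (np.float64(238.1), np.float64(242.9)) (np.float64(234.4), np.float64(242.9))
176.5 (np.float64(238.4), np.float64(241.6)) (np.float64(234.4), np.float64(242.9))
[... 915 characters left out ...]
  71  76 111 172 214 221 215 200 174
 151 139]
200 [235 234 235 235 235 233 214 156  97  73  70  87 121 140 136 131 135 146
 160 166]
202 [234 235 234 233 230 220 191 135  86  72  71  84 122 159 170 162 149 135
 121 109]
204 [230 221 203 176 150 130 116 102  86  76  73  81 101 116 119 125 144 163
 178 195]
206 [147 125 112 107  98  90  86  89  87  78  77  89 107 130 164 188 189 175
 161 160]
208 [ 78  84 102 106  88  70  76  87  89  79  74  84  96 102 110 116 114 110
 106 103]
210 [ 55  58  59  56  57  74  91  93  85  70  59  52  49  57  71  88 100 103
 101  98]
212 [49 46 44 41 43 46 44 35 31 30 29 24 22 18 26 39 57 71 68 58]
214 [75 63 55 56 61 64 54 37 22 12 13 10 13 15 13 16 18 18 16 17]
```

```bash
python3 - <<'E'
from pl import *
plan([457.4,51.5,118],down(95))
E
```

```text
[457.4  51.5 118. ] dp [0.158, 0.016, 0.235] ang [0.0, 0.0, 0.0]
```

>>> step_arm:
  targets:
    - {"dp": [0.05, 0.005, 0.02], "angular": [0, 0, 0], "fingers": 1}
    - {"dp": [0.1, 0.01, 0.05], "angular": [0, 0, 0], "fingers": 1}
    - {"dp": [0.158, 0.016, 0.1], "angular": [0, 0, 0], "fingers": 1}
    - {"dp": [0.158, 0.016, 0.16], "angular": [0, 0, 0], "fingers": 1}
    - {"dp": [0.158, 0.016, 0.21], "angular": [0, 0, 0], "fingers": 1}
    - {"dp": [0.158, 0.016, 0.235], "angular": [0, 0, 0], "fingers": 1}
    - {"dp": [0.158, 0.016, 0.235], "angular": [0, 0, 0], "fingers": 1}
    - {"dp": [0.158, 0.016, 0.235], "angular": [0, 0, 0], "fingers": 1}

```text
time: 16.8
tool_pos: [457.8, 51.4, 118.4]
tcp_rot: [180.0, 0.1, 95.0]
ft_force: [-0.6, -0.2, -0.6]
finger_gap: 16.6
grip_force: 48.9
```

```bash
python3 - <<'E'
from pl import *
commit([.158,.016,.235],[0,0,0])
from fit import *
s=sense();p=s['tool_pos'];print(p,s['tcp_rot'])
a=snapshot('scene');b=snapshot('top');cv2.imwrite('pics/s6.png',a);cv2.imwrite('pics/t6.png',b)
z=np.array([0,0,-1.])
print('model collar,barrel end,tip,pad',proj('scene',[p+z*33,p+z*68,p+z*86,[457.4,52.8,21]]).tolist())
print('model x+1,y+1,z+1 px', (proj('scene',[[458.4,52.8,21],[457.4,53.8,21],[457.4,52.8,22]])-proj('scene',[[457.4,52.8,21]])).round(2).tolist())
for l in('probe_tip','probe','pad_red_top'):print(l,[(d['at'],round(d['conf'],2)) for d in pinpoint('scene',l)])
o=cv2.resize(a[185:245,195:275],(800,600),interpolation=cv2.INTER_CUBIC)
cv2.imwrite('pics/c6.png',o)
E
```

```text
cmd [457.4  51.6 118. ] [180.    0.   95.1]
[457.8  51.4 118.4] [180.    0.1  95. ]
model collar,barrel end,tip,pad [[232.39548898506678, 203.87132104803263], [233.21724323081662, 217.41078782403923], [233.6368091766825, 224.21622275742274], [233.41010320756348, 228.27081752086576]]
model x+1,y+1,z+1 px [[0.36, -0.15], [-0.25, -0.18], [-0.02, -0.37]]
probe_tip []
probe [([230.3, 206.3], 0.55)]
pad_red_top [([232.6, 227.0], 0.54), ([364.2, 235.7], 0.51)]
```

View pics/c6.png

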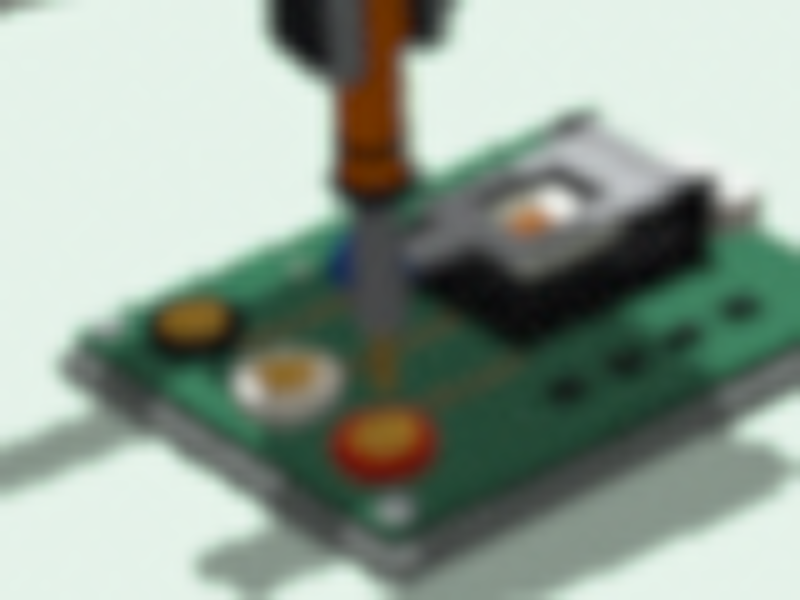

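The tip is at (386,390) in the crop, straight above the gold disc centre at (387,435). The drop agrees with the expected ~12 mm, and collar to tip is vertical as the model predicts. I'll take a force baseline, then lower to light contact.

```bash
cat > f.py <<'E'
from h import *
np.set_printoptions(precision=2,suppress=True)
F=[];P=[]
for i in range(12):
    snapshot('scene');s=sense();F.append(s['ft_force']);P.append(s['tool_pos'])
print(s['time'],'F',np.mean(F,0),'sd',np.std(F,0),'P',np.mean(P,0),s['tcp_rot'],s['finger_gap'])
E
python3 f.py; python3 -c "
from pl import *
plan([457.4,51.8,104],down(95))"
```

```text
17.65 F [-0.07 -0.2  -0.64] sd [0.51 0.35 0.49] P [457.48  51.56 118.07] [180.     0.05  95.06] 16.76962412405701
[457.4  51.8 104. ] dp [0.001, -0.0, 0.07] ang [0.0, 0.0, 0.0]
```

>>> step_arm:
  targets:
    - {"dp": [0, 0, 0.015], "angular": [0, 0, 0], "fingers": 1}
    - {"dp": [0, 0, 0.03], "angular": [0, 0, 0], "fingers": 1}
    - {"dp": [0, 0, 0.04], "angular": [0, 0, 0], "fingers": 1}
    - {"dp": [0, 0, 0.05], "angular": [0, 0, 0], "fingers": 1}
    - {"dp": [0, 0, 0.06], "angular": [0, 0, 0], "fingers": 1}
    - {"dp": [0, 0, 0.07], "angular": [0, 0, 0], "fingers": 1}
    - {"dp": [0, 0, 0.07], "angular": [0, 0, 0], "fingers": 1}
    - {"dp": [0, 0, 0.07], "angular": [0, 0, 0], "fingers": 1}

```text
time: 18.65
tool_pos: [457.5, 51.6, 104.2]
tcp_rot: [180.0, 0.0, 95.1]
ft_force: [-1.1, 0.3, 1.0]
finger_gap: 17.0
grip_force: 49.0
```

```bash
python3 f.py; python3 - <<'E'
from pl import *
commit([0,0,.07],[0,0,0])
E
```

```text
19.25 F [-0.5   0.19  1.07] sd [0.39 0.59 0.4 ] P [457.5   51.54 104.09] [179.99   0.05  95.06] 16.736986832531638
cmd [457.5  51.5 104. ] [180.    0.   95.1]
```

>>> step_arm:
  targets:
    - {"dp": [0, 0, 0.004], "angular": [0, 0, 0], "fingers": 1}
    - {"dp": [0, 0, 0.008], "angular": [0, 0, 0], "fingers": 1}
    - {"dp": [0, 0, 0.012], "angular": [0, 0, 0], "fingers": 1}
    - {"dp": [0, 0, 0.015], "angular": [0, 0, 0], "fingers": 1}
    - {"dp": [0, 0, 0.015], "angular": [0, 0, 0], "fingers": 1}
    - {"dp": [0, 0, 0.015], "angular": [0, 0, 0], "fingers": 1}
    - {"dp": [0, 0, 0.015], "angular": [0, 0, 0], "fingers": 1}
    - {"dp": [0, 0, 0.015], "angular": [0, 0, 0], "fingers": 1}

```text
time: 20.25
tool_pos: [457.5, 51.6, 101.0]
tcp_rot: [180.0, 0.0, 95.1]
ft_force: [0.2, 0.1, 2.6]
finger_gap: 17.0
grip_force: 49.0
```

```bash
python3 f.py;python3 f.py; python3 - <<'E'
from pl import *
commit([0,0,.015],[0,0,0])
from h import *
print(atz('scene',(233.1,223.5),33.4),atz('scene',(233.2,228.0),21))
a=snapshot('scene');cv2.imwrite('pics/s7.png',a)
o=cv2.resize(a[175:245,190:280],(771,600),interpolation=cv2.INTER_CUBIC);cv2.imwrite('pics/c7.png',o)
E
```

```text
20.85 F [-0.41  0.05  2.16] sd [0.71 0.61 0.28] P [457.47  51.54 101.03] [179.99   0.05  95.06] 16.749243252575706
21.45 F [-0.67  0.07  2.1 ] sd [0.44 0.3  0.41] P [457.45  51.54 101.02] [180.     0.05  95.06] 16.963860291825966
cmd [457.5  51.5 101. ] [180.    0.   95.1]
[457.70942916  53.33557141  33.4       ] [457.68138568  54.06255908  21.        ]
```

View pics/c7.png

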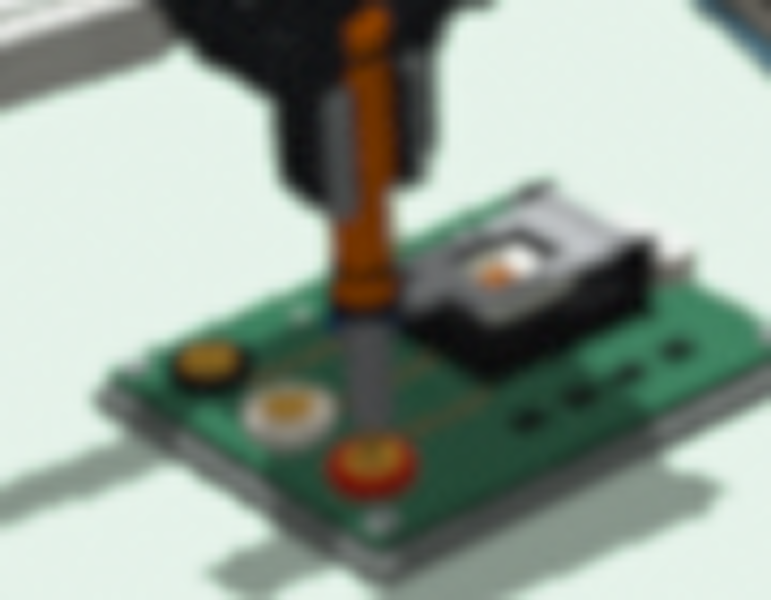

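The tip sits on the gold centre at about (371,458) in the crop. Net force is about 2.8 N, which is about 4.8 mm of plunger travel. The probe is upright, the lever is shut and the other things are in place, so I'm handing in.

```bash
python3 -c "
from bench import *
print(hand_in())"
```

```text
the job is handed in; nothing more can be done
None
```

The job is handed in at about 21.5 s: the lever is shut, and the probe is held upright on the centre of the red pad, its plunger about 4.8 mm in (estimated from the 2.8 N contact force).

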